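Empty the balance-weight tray and present it to the tag reader

TASK

Pick up the blue tray by its black handle bar, carry it across the balancing stand, clear of the impeller on its V-blocks, and tip all four brass weights out of its open side into the red bin. Then bring the empty tray back across the stand and finish while still holding it still and level about 15 mm above the tag reader pad, centred on it with the long sides of tray and pad parallel, without ever touching the pad. Leave the impeller and the other things on the slab where they are.

Things in the scene. Friction and masses are not known exactly. Their poses are not given: they have to be found in the camera images.
- tray: blue sheet-steel pouring tray, loose, 160 (x) x 110 (y) x 110 (z, with handle) mm, about 0.3 kg empty. Origin: centre of its underside. Floor 4 mm thick; walls 34 mm high above the underside, 4 mm thick, at the -y side and both x ends; the +y side is fully open (the mouth), with no lip, so weights slide out when the +y side is tipped down steeply (about 55 to 65 degrees).
- tray_handle (a point): centre of the tray's black handle bar, 101 mm above the tray's underside, axes as the tray's. The bar runs along the tray's x over its middle, 148 mm free between two 20 mm wide end posts, 16 mm thick (y) and 18 mm high (z), square-edged; free space of 58 mm between it and the wall tops, 88 mm to the floor.
- bin: red open bin, fixed, 220 (x) x 200 (y) x 90 (z) mm, walls and floor 5 mm. Origin: centre of its underside; z up.
- reader: tag reader pad, fixed, a black block 160 (x) x 110 (y) x 30 (z) mm, the same outline as the tray, with a white and green pattern on top. Origin: centre of its underside.
- reader_top (a point): centre of the reader pad's top face, 30 mm above the slab, axes as the pad's: x along its long side, z up.
- vblocks: two polished steel V-blocks, fixed, each 50 (x) x 66 (y) x 90 (z) mm, standing 100 mm either side of the origin along x. Origin: on the slab, midway between them.
- impeller: bronze impeller, 120 mm diameter and 37 mm wide with a 60 mm long hub, on a steel arbor of 28 mm diameter and 300 mm length along x, lying loose in the V-blocks. Origin: on the arbor's axis at its middle, 85 mm above the slab, so its top is 145 mm above the slab.
- lantern_ring: bronze lantern ring, loose, 80 mm outside diameter, 26 mm high; origin: centre of its underside. Bystander.
- wear_ring: dark cast-iron wear ring with rust spots, loose, 96 mm outside diameter, 24 mm high; origin: centre of its underside. Bystander.
- dial_indicator: dial indicator on a 50 mm square grey base with an upright rod, loose, 175 mm high; origin: centre of its underside. Bystander.
- oil_jar: amber jar, loose, 60 mm diameter, 90 mm high; origin: centre of its underside. Bystander.
- weight1: brass balance weight 1, loose, a short cylinder 24 mm in diameter and 18 mm high, 65 g, starting upright in the tray; origin: centre of its underside.
- weight2: brass balance weight 2, loose, a short cylinder 24 mm in diameter and 18 mm high, 65 g, starting upright in the tray; origin: centre of its underside.
- weight3: brass balance weight 3, loose, a short cylinder 24 mm in diameter and 18 mm high, 65 g, starting upright in the tray; origin: centre of its underside.
- weight4: brass balance weight 4, loose, a short cylinder 24 mm in diameter and 18 mm high, 65 g, starting upright in the tray; origin: centre of its underside.

How it is judged:
On the way, in this order (a step that is already met when the one before it is completed fails the run):
1. the tray, held in the gripper, is tipped over the bin (contact force between tray and the fingers above 1 N and angle between tray's own z axis and vertical above 0.35 rad and horizontal distance between tray and bin below 0.22 m and height (world z) of tray above 0.05 m), for 0.05 s.
2. all four weights lie in the bin and the tray is still held above it (x of weight1 in the frame of bin between -0.108 and 0.108 m and y of weight1 in the frame of bin between -0.098 and 0.098 m and height (world z) of each of weight1, weight2, weight3, weight4 below 0.085 m and x of weight2 in the frame of bin between -0.108 and 0.108 m and y of weight2 in the frame of bin between -0.098 and 0.098 m and x of weight3 in the frame of bin between -0.108 and 0.108 m and y of weight3 in the frame of bin between -0.098 and 0.098 m and x of weight4 in the frame of bin between -0.108 and 0.108 m and y of weight4 in the frame of bin between -0.098 and 0.098 m and contact force between tray and the fingers above 1 N and height (world z) of tray above 0.05 m), for 0.2 s.
At the end, for the whole second after the job is handed in: All weights in the bin. The gripper holds the empty tray still, level within 7 deg, 4 to 28 mm above the pad without contact, centred within 12 mm along each side, long sides parallel within 7 deg. Impeller within 12 mm, bystanders within 20 mm of their starts (x of weight1 in the frame of bin between -0.108 and 0.108 m and y of weight1 in the frame of bin between -0.098 and 0.098 m and height (world z) of each of weight1, weight2, weight3, weight4 below 0.085 m and x of weight2 in the frame of bin between -0.108 and 0.108 m and y of weight2 in the frame of bin between -0.098 and 0.098 m and x of weight3 in the frame of bin between -0.108 and 0.108 m and y of weight3 in the frame of bin between -0.098 and 0.098 m and x of weight4 in the frame of bin between -0.108 and 0.108 m and y of weight4 in the frame of bin between -0.098 and 0.098 m and contact force between tray and the fingers above 1 N and contact force between tray and reader below 0.1 N and x of tray in the frame of reader_top between -0.012 and 0.012 m and y of tray in the frame of reader_top between -0.012 and 0.012 m and z of tray in the frame of reader_top between 0.004 and 0.028 m and angle between the x axis of tray and the x axis of reader, either way round below 0.12 rad and angle between tray's own z axis and vertical below 0.12 rad and linear speed of tray below 0.03 m/s and distance of impeller from where it was at the start of the episode below 0.012 m and distance of each of lantern_ring, wear_ring, dial_indicator, oil_jar from where it was at the start of the episode below 0.02 m); the arm keeps its last pose, push and grip.
It fails at once if the tray touches the reader pad (contact force between tray and reader above 0.5 N).
It fails at once if the impeller is knocked out of place on its V-blocks (distance of impeller from where it was at the start of the episode above 0.012 m).
It fails at once if another thing on the slab is moved (distance of any of lantern_ring, wear_ring, dial_indicator, oil_jar from where it was at the start of the episode above 0.02 m).
It also fails if it takes over 53 s, if anything falls off the work surface, if the arm or the gripper's body presses on something with over 40 N, if the wrist force passes 120 N, or if a joint passes its speed limit or range.

ROBOT

A 7-joint arm with a two-finger parallel gripper is mounted at the origin on the work surface. World frame = base frame: x ahead of the robot, y to its left, z up, the work surface at z = 0. Lengths are in m, angles in rad, forces in N, time in s.
With the tool pointing down it reaches from about 0.35 to 0.9 m from the base axis. Payload 8.1 kg.
Tool frame: the origin (TCP) lies between the finger pads; the fingertips stand 25 mm ahead of it and the grasp point (between the pads) lies 6 mm ahead of it (ctrl.tip_reach is the distance from the TCP to the fingertips, in m); z points along the fingers, y is the line along which they close (so a half turn about z gives the same grasp; the last joint's range is limited). The gripper opens to 85 mm and grips with 20 to 120 N. Pads are 22 mm wide; open, the fingers measure 114 mm over their backs; the gripper's body (76 mm by 85 mm) begins 54 mm behind the grasp point. The pads swing forward as they close: fully open they stand 13 mm farther back than shut.
Start: joints at [1.218, 0.434, 0.025, 1.573, -0.012, 1.134, -0.075], TCP at [0.154, -0.606, 0.256] pointing down, gripper open.
Joint ranges: [-2.62, 2.62], [-0.44, 2.09], [-1.27, 1.32], [0.08, 2.57], [-1.32, 4.46], [0.12, 2], [-2.74, 2.74]. Speed limits (rad/s): [2.22, 2.22, 3.01, 3.01, 3.14, 3.14, 3.14].

INTERFACE

Orientations are given as a rotation vector (axis times angle).
In Python, from rig import ctrl, viewer, sign_off gives the robot as it stands.
- The arm moves only by the shell command python3 -m creep 'ROWS' [FORCE]. ROWS is JSON, one flat list of numbers, 7 for each row, row after row: the turn, a rotation vector about the tool's x, y, z in rad, then the shift along the tool's x, y, z in cm, then the closure, from 0 (fully open) to 1 (shut). In form: [wx, wy, wz, tx, ty, tz, hand, wx, wy, wz, tx, ty, tz, hand, ...]. A call has 1 to 12 rows; each row is the pose to reach, as a shift and turn from the pose commanded when the call began, along the tool's axes at that moment; what a row does not reach only later rows make up. A row lasts 1/8 s, in which the tool goes at most 62.5 mm and 10.7 degrees, less where a joint would pass 70% of its speed; a pose out of reach is approached as far as the arm can. A call with a gripper value outside its range is refused whole. The fingers move at their own pace and stop on an object; FORCE is the grip in N (left out, the last holds). Time passes only in rows, so rows that repeat a pose let the fingers close. It gives the time, the measured TCP pose, the force, the opening and the grip force at its end, in the units of the state.
- ctrl.read_state(): the state, without advancing time (a new reading comes with each control period).
- viewer.get_image(name): name is "scene" or "top"; returns a dict with "pixels" (400x640x3 uint8, red, green, blue), "camera_matrix" (3x3 intrinsics, pixels), "k1" (the pictures are not rectified: a ray, as slopes to the right and down, at radius r is drawn at 1 + k1 r^2 times it, then the intrinsics apply), "pose" (4x4, takes a point from camera to world coordinates). Camera axes: x right, y up, looking along -z (the intrinsics and any distortion apply to the point x, -y, -z); pixel columns grow to the right and rows downward; lengths in m; the calibration is good to about 2 mm. A picture is of the moment at which its call begins. There is no depth.
- sign_off(): hands the job in; it is judged then, once.
The state is a dict: "time": time; "joint_pos": joint angles; "joint_vel": joint speeds; "effort": joint torques, N m; "position": TCP position; "tool_rot": TCP orientation; "force": force on the tool from outside, world axes, zero at the start; "wrist_torque": the same for the moment, N m; "grip_width": finger opening in m; "grip_force": force on a finger pad.
Only numpy, scipy, OpenCV 4.12 (cv2) and the standard library are available. Lean on these libraries where they do the work, as an engineer would, in place of code of your own. Each camera call takes 0.05 s, during which the arm holds its last target. There are 200 camera calls.

## Working session

There is one attempt and no reset: what is moved stays moved. The work goes in short steps, Python scripts to look and compute and a shell command to move; the robot and the scene stay as the last step left them, time stands still between calls to the robot, and variables do not carry over. Pictures are saved under pics/ and viewed, at most 13 in all, crops included, and the job is handed in when it is done.

```bash
ls; mkdir -p pics
python3 - <<'E'
from rig import ctrl, viewer
import cv2
for n in("scene","top"):
    d=viewer.get_image(n); cv2.imwrite(f"pics/{n}0.png",d["pixels"][:,:,::-1]); print(n,d["camera_matrix"],d["k1"],d["pose"])
print(ctrl.read_state())
E
```

```text
pics
scene [[450.66914976   0.         318.53639138]
 [  0.         450.66914976 199.28818226]
 [  0.           0.           1.        ]] 0.034778698836645625 [[ 0.68476918 -0.57090387  0.45294584  1.08256165]
 [ 0.72864297  0.52521662 -0.43957585 -0.47436429]
 [ 0.01306087  0.6310438   0.77563725  0.89251351]
 [ 0.          0.          0.          1.        ]]
top [[418.90557068   0.         321.31785436]
 [  0.         418.90557068 199.17827457]
 [  0.           0.           1.        ]] -0.00599450611270863 [[ 0.00430526  0.99932112 -0.03658901  0.56660788]
 [-0.99978807  0.0035649  -0.02027576 -0.0510113 ]
 [-0.02013156  0.03666855  0.99912469  1.25020148]
 [ 0.          0.          0.          1.        ]]
{'time': 0.1, 'joint_pos': array([ 1.21838942,  0.43514736,  0.02498462,  1.57401839, -0.01161172,
        1.13399078, -0.07506532]), 'joint_vel': array([-0.00073744, -0.00169619,  0.00093757, -0.00449737,  0.00060242,
        0.00052345, -0.00011266]), 'effort': array([ 3.05715032e-03, -6.71751165e+01,  1.02784920e+00, -3.16902494e+01,
        1.57077337e-02,  7.23309044e-03, -6.42714417e-05]), 'position': array([ 0.15435557, -0.60520462,  0.25560349]), 'tool_rot': array([-3.11575224e+00, -3.91125844e-01,  4.68177968e-04]), 'force': array([-0.21683503,  0.78969675,  0.03630469]), 'wrist_torque': array([ 0.01318364,  0.05124152, -0.01818136]), 'grip_force': 0.0, 'grip_width': 0.08580082859565433}
```

View pics/scene0.png

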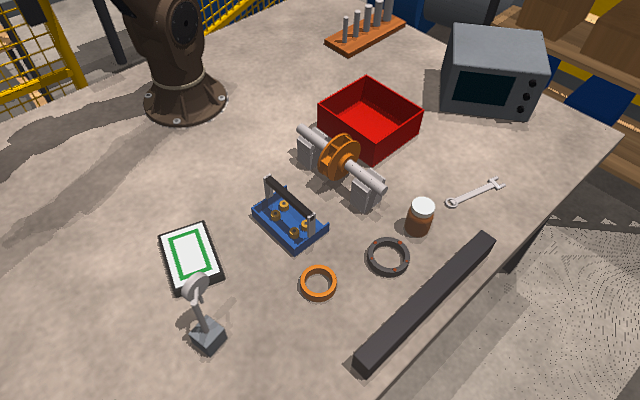

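View pics/top0.png

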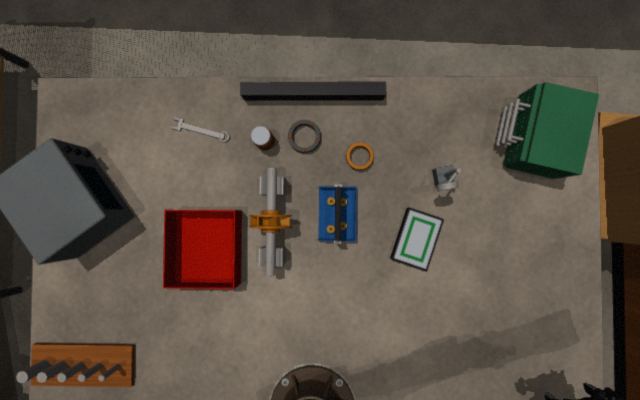

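The scene view shows the tray around (290,222), the pad around (190,257), the impeller around (340,160) and the bin around (370,115). In the top view the tray is at (338,214), the bin at (203,249), the pad at (417,239), turned, with the indicator at (446,178), and the impeller at (271,221).

```bash
cat > h.py <<'E'
import numpy as np, cv2
from rig import ctrl, viewer
from scipy.spatial.transform import Rotation as R
def cast(d,uv,z):
    K=d["camera_matrix"];uv=np.atleast_2d(uv).astype(float)
    s=(uv-[K[0,2],K[1,2]])/[K[0,0],K[1,1]]; q=s.copy()
    for _ in range(10): q=s/(1+d["k1"]*(q**2).sum(1,keepdims=True))
    P=d["pose"]; r=np.c_[q[:,0],-q[:,1],-np.ones(len(q))]@P[:3,:3].T
    c=P[:3,3]; return c+r*((z-c[2])/r[:,2])[:,None]
def mask(d,lo,hi,box=None):
    m=cv2.inRange(cv2.cvtColor(d["pixels"],cv2.COLOR_RGB2HSV),np.array(lo),np.array(hi))
    if box:
        k=np.zeros_like(m);x0,y0,x1,y1=box;k[y0:y1,x0:x1]=255;m&=k
    return m
def pts(m): return np.argwhere(m)[:,::-1].astype(float)
def rect(d,m,z):
    "min-area rect of the largest blob of the mask, cast on height z: centre, size, long-side yaw"
    c=max(cv2.findContours(m,0,2)[0],key=cv2.contourArea)[:,0]
    w=cast(d,c,z)[:,:2]; (cx,cy),(a,b),t=cv2.minAreaRect((w*1000).astype(np.float32))
    if a<b: a,b,t=b,a,t+90
    return np.round([cx,cy,a,b,(t+90)%180-90],1)
E
python3 - <<'E'
from h import *
t=viewer.get_image("top"); s=viewer.get_image("scene")
for n,d in(("top",t),("scene",s)):
    bl=mask(d,(100,120,40),(125,255,255),(230,170,380,260))
    print(n,"tray",[rect(d,bl,z) for z in(0,.034)])
    rd=mask(d,(0,180,60),(4,255,255),(150,60,440,300))|mask(d,(175,180,60),(180,255,255),(150,60,440,300))
    print("bin",rect(d,rd,.09))
    b=(385,200,450,280) if n=="top" else (150,215,230,275)
    print("green",rect(d,mask(d,(40,100,50),(80,255,255),b),.03), "white", rect(d,mask(d,(0,0,125),(180,60,255),b) if n=="top" else mask(d,(0,0,190),(180,60,255),b),.03))
    m=mask(d,(0,0,0),(180,255,70),(300,175,370,250) if n=="top" else (255,165,325,225))
    print("bar",rect(d,m,.11))
    if n=="top":
        print("imp",cast(d,[[271,168],[271,275],[252,222],[291,222]],.085))
        print("dial",cast(d,[[446,178]],0),cast(d,[[446,180]],.17),"lantern",cast(d,[360,156],.026))
A=cv2.resize(t["pixels"][170:290,230:450],None,fx=3.5,fy=3.5,interpolation=2)
cv2.imwrite("pics/c1.png",A[:,:,::-1])
B=cv2.resize(s["pixels"][160:300,150:340],None,fx=4,fy=4,interpolation=2)
cv2.imwrite("pics/c2.png",B[:,:,::-1])
E
```

```text
top tray [array([ 568.9, -106.4,  161.5,   46.9,   -1.2]), array([ 568.8, -104.8,  157.1,   45.7,   -1.2])]
bin [4.696e+02 3.117e+02 2.162e+02 2.006e+02 2.000e-01]
green [ 497.3 -304.6  116.4   67.3  -18.5] white [ 497.  -305.1  144.1   93.8  -18.5]
bar [558.9 -75.6 166.7  89.8   2.7]
imp [[0.69609377 0.11386441 0.085     ]
 [0.39838392 0.11129008 0.085     ]
 [0.54491534 0.16567081 0.085     ]
 [0.54543177 0.05674031 0.085     ]]
dial [[ 0.67679175 -0.39654089  0.        ]] [[ 0.65665351 -0.34952178  0.17      ]] lantern [[ 0.73847968 -0.13901885  0.026     ]]
scene tray [array([548.7, -73.4, 167.2,  80.2,  -0.8]), array([569. , -88.7, 160.9,  77.2,  -0.8])]
bin [494.4 278.4 266.4 264.2   0. ]
green [ 495.4 -304.4  119.3   68.2  -18.3] white [ 437.4 -328.1  159.3  101.9  -42.7]
bar [570.9 -74.8 149.1  27.1  -0.9]
```

View pics/c1.png

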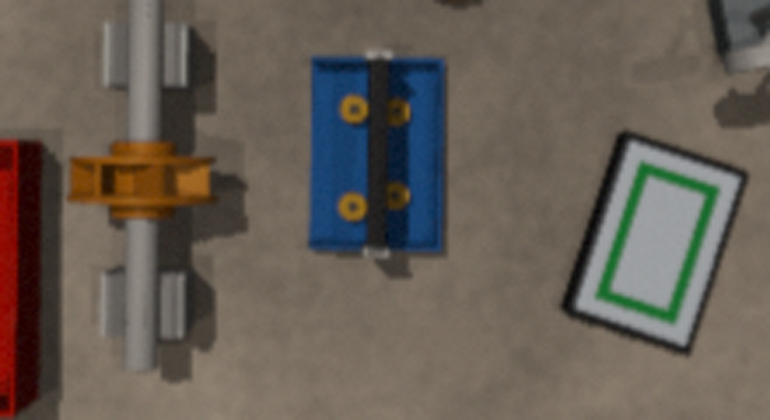

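View pics/c2.png

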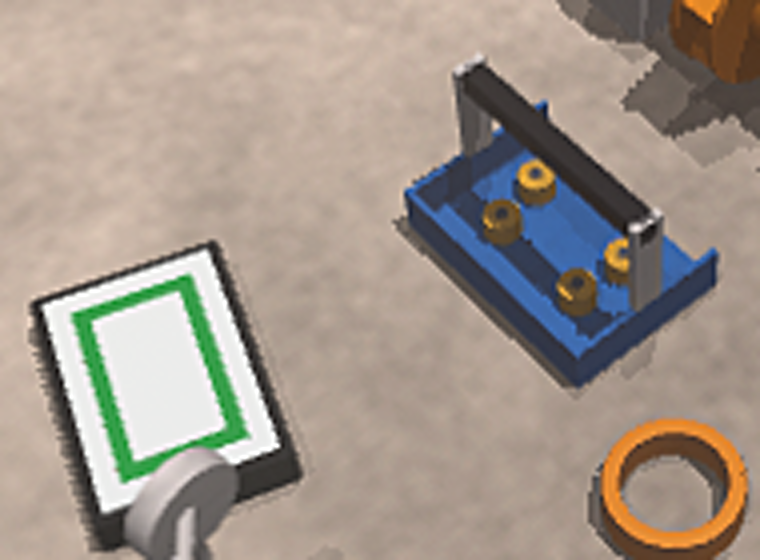

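The close-ups show the tray's open side facing the bin, that is left in the top view (world +y), with its handle along world x at about u=338. The pad is turned about 18 degrees, with the indicator's head beside its far corner.

```bash
cat >> h.py <<'E'
def tool(psi,tilt=0): # psi: tray yaw deg; tilt>0 tips the mouth down, deg
    return R.from_euler("z",psi,degrees=True)*R.from_euler("x",-tilt,degrees=True)*R.from_euler("x",180,degrees=True)
def rel(p,Rt):
    "from the measured pose to p,Rt: turn (rad), shift (cm) in tool axes"
    s=ctrl.read_state(); R0=R.from_rotvec(s["tool_rot"])
    print("turn",np.round((R0.inv()*Rt).as_rotvec(),3),"shift cm",np.round(R0.inv().apply(np.array(p)-s["position"])*100,2))
E
python3 - <<'E'
from h import *
t=viewer.get_image("top"); s=viewer.get_image("scene")
m=mask(t,(0,0,0),(180,130,75),(331,184,346,244)); p=pts(m); print(len(p)); w=cast(t,p,.11)
vx,vy,x,y=cv2.fitLine((w[:,:2]*1000).astype(np.float32),cv2.DIST_HUBER,0,.01,.01).ravel(); print("bar top view",x,y,np.degrees(np.arctan(vy/vx)),w.min(0),w.max(0))
# scene: bar top-face ends from crop /4
print(cast(s,[[150+480/4,160+65/4],[150+645/4,160+220/4]],.11))
rel([.57,-.075,.19],tool(-1)); rel([.57,-.075,.106],tool(-1))
E
```

```text
369
bar top view 569.4603 -73.188805 -0.19618881 [ 0.48966829 -0.09259886  0.11      ] [ 0.64175781 -0.05425927  0.11      ]
[[ 0.49858879 -0.06674229  0.11      ]
 [ 0.64698319 -0.07274836  0.11      ]]
turn [-0.     0.     0.267] shift cm [ 53.38 -41.13   6.62]
turn [-0.     0.     0.267] shift cm [ 53.38 -41.13  15.02]
```

```bash
python3 -m creep '[0,0,0.03,4,-3,0,0, 0,0,0.06,9,-7,0,0, 0,0,0.09,14,-11,0,0, 0,0,0.12,19,-15,0,0, 0,0,0.15,24,-18.6,0,0, 0,0,0.18,29,-22.5,0,0, 0,0,0.21,34,-26.3,0,0, 0,0,0.24,39,-30,0,0, 0,0,0.26,44,-34,1,0, 0,0,0.267,49,-38,3,0, 0,0,0.267,53.3,-41.3,5,0, 0,0,0.267,53.3,-41.3,5,0]' 80
python3 - <<'E'
from h import *
s=ctrl.read_state();print(s["joint_pos"].round(2))
t=viewer.get_image("top"); c=viewer.get_image("scene")
A=np.hstack([cv2.resize(t["pixels"][160:280,280:400],(400,400)),cv2.resize(c["pixels"][110:260,230:380],(400,400))])
cv2.imwrite("pics/c3.png",A[:,:,::-1]); rel([.569,-.073,.107],tool(-1))
E
```

```text
time: 1.8
position: [0.5701, -0.0685, 0.2046]
tool_rot: [-3.139, 0.016, 0.002]
force: [-0.6, -1.4, -0.7]
grip_width: 0.0851
grip_force: 0.0
[ 0.19  0.42 -0.22  1.75  0.1   0.99 -1.65]
turn [-0.     0.001  0.002] shift cm [0.02 0.03 9.87]
```

View pics/c3.png

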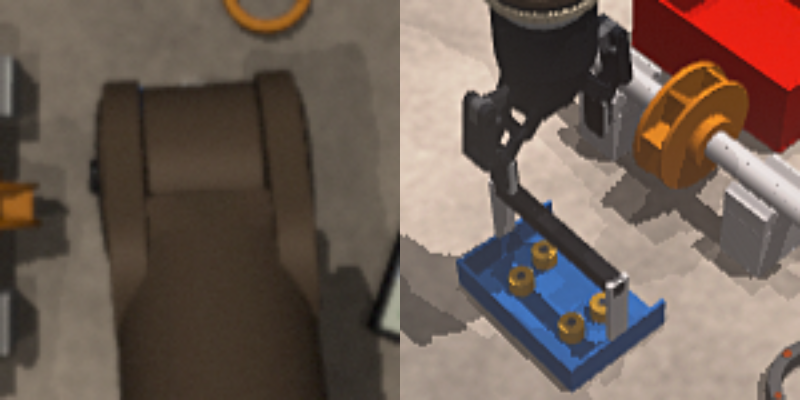

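The close-up shows the open gripper above the middle of the bar, its fingers on either side of it, with the tray undisturbed.

```bash
python3 -m creep '[0,0,0,0,0,4,0, 0,0,0,0,0,8,0, 0,0,0,0,0,9.9,0, 0,0,0,0,0,9.9,0.2, 0,0,0,0,0,9.9,0.5, 0,0,0,0,0,9.9,0.8, 0,0,0,0,0,9.9,1, 0,0,0,0,0,9.9,1, 0,0,0,0,0,9.9,1, 0,0,0,0,0,9.9,1, 0,0,0,0,0,9.9,1]' 80; python3 -c "
from h import *
rel([.569,-.073,.3],tool(-1))"
```

```text
time: 3.28
position: [0.5694, -0.073, 0.1079]
tool_rot: [-3.141, 0.026, -0.002]
force: [-0.7, 3.6, 6.2]
grip_width: 0.0144
grip_force: 79.8
turn [-0.001 -0.001  0.001] shift cm [-2.000e-02 -1.000e-02 -1.921e+01]
```

```bash
python3 -m creep '[0,0,0,0,0,-1,1, 0,0,0,0,0,-3,1, 0,0,0,0,0,-6,1, 0,0,0,0,0,-9,1, 0,0,0,0,0,-12,1, 0,0,0,0,0,-15,1, 0,0,0,0,0,-18,1, 0,0,0,0,0,-20.5,1, 0,0,0,0,0,-20.5,1, 0,0,0,0,0,-20.5,1]' 80
python3 - <<'E'
from h import *
c=viewer.get_image("scene")
cv2.imwrite("pics/c4.png",cv2.resize(c["pixels"][30:280,200:480],None,fx=2,fy=2)[:,:,::-1]); rel([.56,.1,.31],tool(10)); rel([.47,.335,.30],tool(30)); rel([.47,.335,.225],tool(30));rel([.47,.335,.225],tool(30,60))
E
```

```text
time: 4.53
position: [0.5679, -0.074, 0.3108]
tool_rot: [3.141, -0.028, -0.004]
force: [0.6, -0.8, -7.2]
grip_width: 0.0146
grip_force: 78.3
turn [-0.     0.003 -0.192] shift cm [ -1.09 -17.38   0.06]
turn [-0.001  0.003 -0.541] shift cm [-10.5  -40.72   1.08]
turn [-0.001  0.003 -0.541] shift cm [-10.48 -40.72   8.58]
turn [-1.021  0.286 -0.489] shift cm [-10.48 -40.72   8.58]
```

View pics/c4.png

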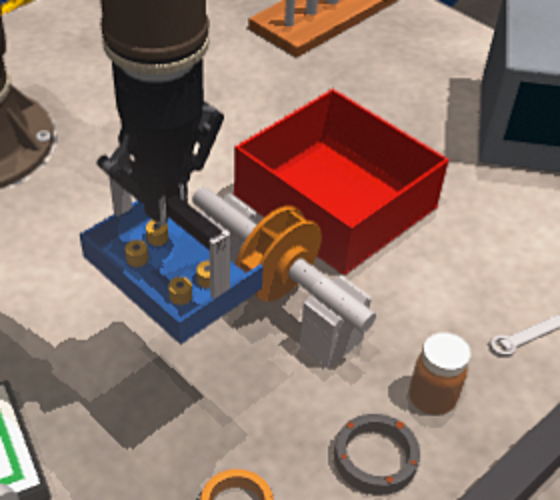

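The view shows the tray gripped at the middle of its bar, level, with all four weights in it and above impeller height. The bin lies beyond.

```bash
python3 -m creep '[0,0,0,-0.1,-0.5,0,1, 0,0,-0.02,-0.5,-2,0,1, 0,0,-0.06,-1.2,-4.5,0,1, 0,0,-0.1,-2,-8,0,1, 0,0,-0.15,-3,-12,0,1, 0,0,-0.2,-4,-16,0,1, 0,0,-0.26,-5.1,-20,0,1, 0,0,-0.31,-6.2,-24,0,1, 0,0,-0.37,-7.2,-28,0,1, 0,0,-0.42,-8.1,-31.5,0,1, 0,0,-0.46,-8.9,-34.5,0,1, 0,0,-0.49,-9.5,-37,0,1]' 80
python3 - <<'E'
from h import *
print(ctrl.read_state()["joint_pos"].round(2))
rel([.47,.335,.225],tool(30))
E
```

```text
time: 6.08
position: [0.4779, 0.301, 0.3125]
tool_rot: [-3.051, -0.745, 0.0]
force: [0.4, 0.1, -6.2]
grip_width: 0.0144
grip_force: 78.3
[-0.3   0.34 -0.48  1.61  0.16  1.23 -1.9 ]
turn [-0.001 -0.    -0.045] shift cm [ 0.86 -3.37  8.76]
```

```bash
python3 -m creep '[0,0,-0.02,0.3,-1.5,0.5,1, 0,0,-0.04,0.6,-2.5,2,1, 0,0,-0.045,0.8,-3.2,4,1, 0,0,-0.045,0.8,-3.5,6,1, 0,0,-0.045,0.8,-3.5,7.7,1, 0,0,-0.045,0.8,-3.5,8.6,1, 0,0,-0.045,0.8,-3.5,8.6,1]' 80
python3 - <<'E'
from h import *
rel([.47,.335,.225],tool(30))
for a in(20,40,60): rel([.47,.335,.225],tool(30,a))
c=viewer.get_image("scene")
cv2.imwrite("pics/c5.png",cv2.resize(c["pixels"][0:220,250:500],None,fx=2.2,fy=2.2)[:,:,::-1])
E
```

```text
time: 6.95
position: [0.4715, 0.3321, 0.2256]
tool_rot: [3.036, 0.803, -0.002]
force: [0.0, -0.0, -5.6]
grip_width: 0.0146
grip_force: 78.4
turn [ 0.     0.001 -0.006] shift cm [ 0.02 -0.32  0.06]
turn [-0.349  0.002 -0.006] shift cm [ 0.02 -0.32  0.06]
turn [-0.698  0.003 -0.006] shift cm [ 0.02 -0.32  0.06]
turn [-1.047  0.004 -0.005] shift cm [ 0.02 -0.32  0.06]
```

View pics/c5.png

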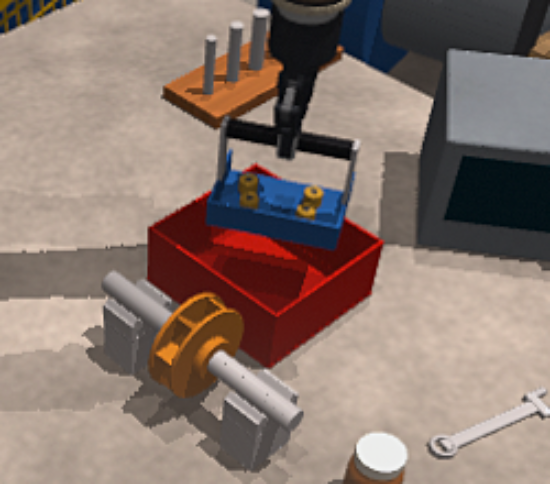

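The tray is level inside the bin's outline, above the rim, with its four weights still in it and the impeller well clear. Next is the tip.

```bash
python3 -m creep '[-0.1,0,0,-0.1,0.6,0,1, -0.25,0,0,-0.2,1.2,0,1, -0.42,0,0,-0.3,1.5,0,1, -0.6,0,0,-0.3,1.5,0,1, -0.78,0,0,-0.3,1.5,0,1, -0.95,0,0,-0.3,1.5,0,1, -1.08,0,0,-0.3,1.5,0,1, -1.08,0,0,-0.3,1.5,0,1, -1.08,0,0,-0.3,1.5,0,1, -1.08,0,0,-0.3,1.5,0,1, -1.08,0,0,-0.3,1.5,0,1]' 80
python3 - <<'E'
from h import *
s=ctrl.read_state();print(s["joint_pos"].round(2), R.from_rotvec(s["tool_rot"]).as_matrix()[:,2])
c=viewer.get_image("scene")
cv2.imwrite("pics/c6.png",cv2.resize(c["pixels"][0:220,250:500],None,fx=2.2,fy=2.2)[:,:,::-1])
E
```

```text
time: 8.38
position: [0.4769, 0.3176, 0.2273]
tool_rot: [2.01, 0.529, 0.319]
force: [-1.0, 0.8, -3.5]
grip_width: 0.0147
grip_force: 79.3
[-1.01  0.72 -0.19  1.64  0.87  1.67 -2.6 ] [ 0.43560466 -0.76584613 -0.47299923]
```

View pics/c6.png

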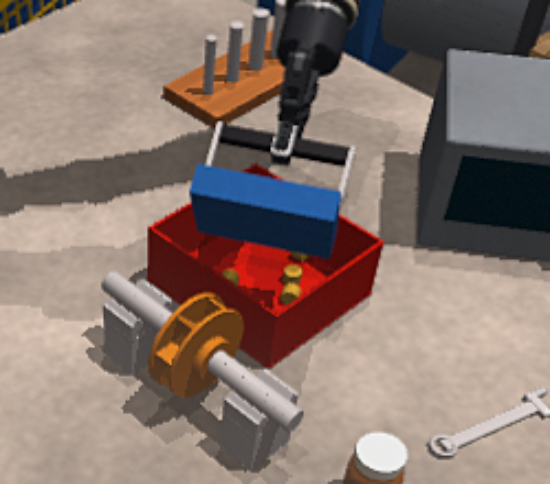

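All four weights are visible in the bin, at crop positions (230,275), (300,255), (292,271) and (290,292), with the tray held tipped above them. Next I level and lift it.

```bash
python3 -m creep '[0.1,0,0,0,0,0,1, 0.25,0,0,0,0,0,1, 0.42,0,0,0,0,0,1, 0.6,0,0,0,0,0,1, 0.78,0,0,0,0,0,1, 0.95,0,0,0,0,0,1, 1.05,0,0,0,0,0,1, 1.08,0,0,0,0,0,1, 1.08,0,0,0,0,0,1]' 80;python3 - <<'E'
from h import *
s=ctrl.read_state();print(s["joint_pos"].round(2))
rel([.475,.32,.31],tool(30)); rel([.56,-.02,.31],tool(0)); rel([.497,-.305,.31],tool(-18.4))
E
```

```text
time: 9.55
position: [0.4762, 0.3173, 0.2261]
tool_rot: [3.035, 0.803, -0.001]
force: [-0.7, -0.1, -3.0]
grip_width: 0.0145
grip_force: 79.0
[-0.33  0.43 -0.48  1.71  0.22  1.06 -1.94]
turn [ 0.002  0.001 -0.007] shift cm [ 0.01 -0.28 -8.39]
turn [0.002 0.001 0.517] shift cm [-9.4  33.48 -8.32]
turn [0.002 0.    0.838] shift cm [-28.96  55.14  -8.27]
```

```bash
python3 -m creep '[0,0,0,0,0,-2,1, 0,0,0,0,0,-5,1, 0,0,0,0,0,-8,1, 0,0,0,-0.3,0.5,-8.5,1, 0,0,0.03,-1.2,2.2,-8.5,1, 0,0,0.07,-2.8,5.3,-8.5,1, 0,0,0.13,-4.6,9,-8.5,1, 0,0,0.2,-6.7,13,-8.5,1, 0,0,0.26,-8.8,17,-8.5,1, 0,0,0.32,-11,21,-8.5,1, 0,0,0.38,-13,25,-8.5,1, 0,0,0.44,-15.2,29,-8.5,1]' 80;python3 - <<'E'
from h import *
s=ctrl.read_state();print(s["joint_pos"].round(2))
rel([.497,-.305,.31],tool(-18.4))
E
```

```text
time: 11.05
position: [0.4862, -0.0119, 0.3097]
tool_rot: [3.139, 0.115, -0.004]
force: [1.3, -0.6, -3.9]
grip_width: 0.0147
grip_force: 79.0
[ 0.15  0.19 -0.28  1.8   0.06  1.17 -1.64]
turn [0.001 0.003 0.395] shift cm [-1.07 29.31 -0.  ]
```

```bash
python3 -m creep '[0,0,0.06,-0.1,4,0,1, 0,0,0.12,-0.3,8,0,1, 0,0,0.18,-0.4,12,0,1, 0,0,0.24,-0.6,16,0,1, 0,0,0.3,-0.7,20,0,1, 0,0,0.34,-0.9,23.5,0,1, 0,0,0.37,-1,26,0,1, 0,0,0.39,-1,28,0,1, 0,0,0.395,-1,29.2,0,1, 0,0,0.395,-1,29.2,0,1, 0,0,0.395,-1,29.2,0,1]' 80;python3 - <<'E'
from h import *
c=viewer.get_image("scene"); rel([.4965,-.3047,.16],tool(-18.4))
bl=mask(c,(100,100,30),(125,255,255),(100,50,330,330)); print(rect(c,bl,.22),ctrl.read_state()["position"])
cv2.imwrite("pics/c7.png",cv2.resize(c["pixels"][80:360,80:360],None,fx=2,fy=2)[:,:,::-1])
E
```

```text
time: 12.42
position: [0.5008, -0.2997, 0.3113]
tool_rot: [-3.102, 0.494, -0.0]
force: [-0.0, 1.3, -4.6]
grip_width: 0.0145
grip_force: 78.9
turn [-0.001 -0.     0.006] shift cm [-0.25  0.62 15.14]
[ 497.7 -298.9  190.4  111.5  -17.7] [ 0.50076882 -0.29967958  0.31138232]
```

View pics/c7.png

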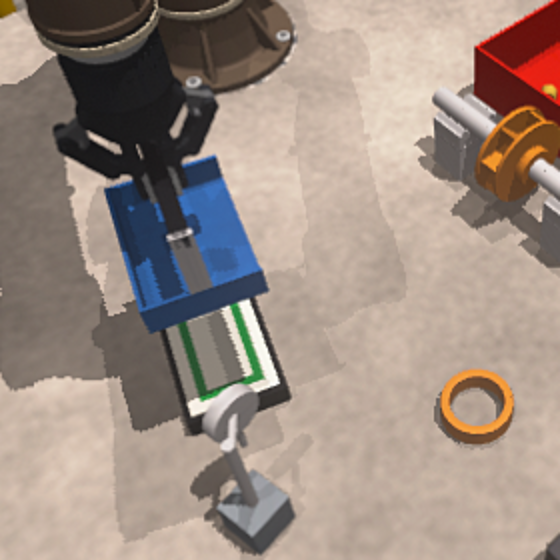

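The empty tray hangs over the pad. Its +x end underside corners are at crop (152,330) and (268,292), the lantern ring and indicator are unmoved, and the indicator stands clear beyond the pad.

```bash
python3 -m creep '[0,0,0.003,-0.1,0.3,2,1, 0,0,0.006,-0.2,0.6,5,1, 0,0,0.006,-0.25,0.6,8,1, 0,0,0.006,-0.25,0.6,11,1, 0,0,0.006,-0.25,0.6,12.7,1, 0,0,0.006,-0.25,0.6,13.4,1, 0,0,0.006,-0.25,0.6,13.4,1, 0,0,0.006,-0.25,0.6,13.4,1]' 80;python3 - <<'E'
from h import *
c=viewer.get_image("scene"); rel([.4965,-.3047,.153],tool(-18.4))
s=ctrl.read_state();print(s["position"])
cv2.imwrite("pics/c8.png",cv2.resize(c["pixels"][190:310,140:250],None,fx=5,fy=5,interpolation=2)[:,:,::-1])
bl=mask(c,(100,100,30),(125,255,255),(100,50,330,330))
z=s["position"][2]-.108
print([rect(c,bl,z+d) for d in(0,.034)])
E
```

```text
time: 13.48
position: [0.4968, -0.3061, 0.1784]
tool_rot: [3.1, -0.505, 0.003]
force: [-0.8, 0.7, -2.6]
grip_width: 0.0143
grip_force: 78.8
turn [ 0.    -0.002 -0.002] shift cm [-0.08 -0.13  2.53]
[ 0.4967599  -0.30616315  0.17832337]
[array([ 481.9, -302. ,  189.5,  113.5,  -18.7]), array([ 506.7, -309.1,  181.6,  108.8,  -18.7])]
```

View pics/c8.png

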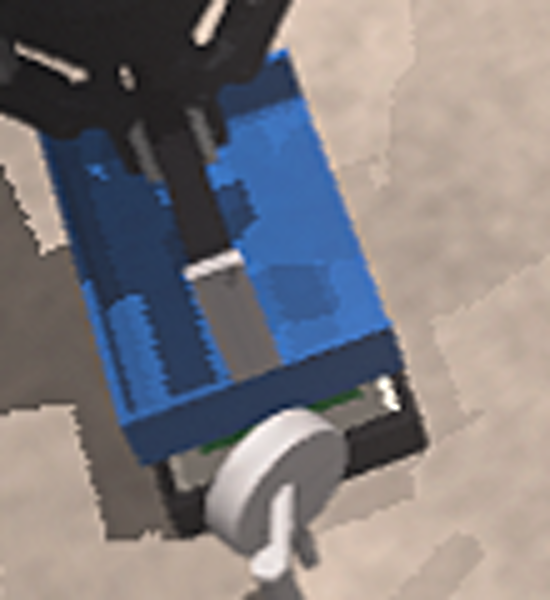

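The tray sits above the pad with the same orientation. Its +x underside corners are at crop (145,465) and (400,373), its wall top corners at (120,428) and (387,325), and the indicator's head is just in front in the picture but not touching.

Run:
```python
from h import *
c=viewer.get_image("scene"); z=.1784-.108
px=lambda a:np.array(a)/5+[140,190]
R0=R.from_euler("z",-18.4,degrees=True)
for a,zz in(([[145,465],[400,373]],z),([[120,428],[387,325]],z+.034)):
    w=cast(c,px(a),zz); d=w[1]-w[0]; m=w.mean(0)
    print(w.round(4).tolist(), "len",np.hypot(*d[:2]),"yaw",np.degrees(np.arctan2(d[1],d[0]))-90,"centre",m-R0.apply([.08,0,0]))
w=cast(c,px([[205,270]]),z+.11);print("post top end",w)
```

```text
[[0.5567, -0.3809, 0.0704], [0.5912, -0.2809, 0.0704]] len 0.10583985130693604 yaw -19.056405619619042 centre [ 0.49805355 -0.30563151  0.0704    ]
[[0.5576, -0.3832, 0.1044], [0.5894, -0.2796, 0.1044]] len 0.10842094875086952 yaw -17.050796296311105 centre [ 0.49762622 -0.30616607  0.1044    ]
post top end [[ 0.57110079 -0.33390998  0.1804    ]]
```

```bash
python3 -m creep '[0,0,0,-0.05,-0.05,0.5,1, 0,0,0,-0.1,-0.1,1.1,1, 0,0,0,-0.1,-0.1,1.7,1, 0,0,0,-0.1,-0.1,2.2,1, 0,0,0,-0.1,-0.1,2.4,1, 0,0,0,-0.1,-0.1,2.4,1, 0,0,0,-0.1,-0.1,2.4,1, 0,0,0,-0.1,-0.1,2.4,1, 0,0,0,-0.1,-0.1,2.4,1, 0,0,0,-0.1,-0.1,2.4,1]' 80;python3 - <<'E'
from h import *
c=viewer.get_image("scene"); rel([.4965,-.3047,.153],tool(-18.4)); print(ctrl.read_state()["force"])
cv2.imwrite("pics/c9.png",np.hstack([cv2.resize(c["pixels"][190:310,140:250],(440,480),interpolation=2),cv2.resize(c["pixels"][60:180,290:440],(350,480))])[:,:,::-1])
E
```

```text
time: 14.82
position: [0.4956, -0.3046, 0.1533]
tool_rot: [3.101, -0.506, 0.0]
force: [1.0, 0.4, -3.6]
grip_width: 0.0149
grip_force: 78.9
turn [ 0.    -0.    -0.002] shift cm [ 0.09 -0.02  0.04]
[-0.29120831 -0.03713314 -3.72883126]
```

View pics/c9.png

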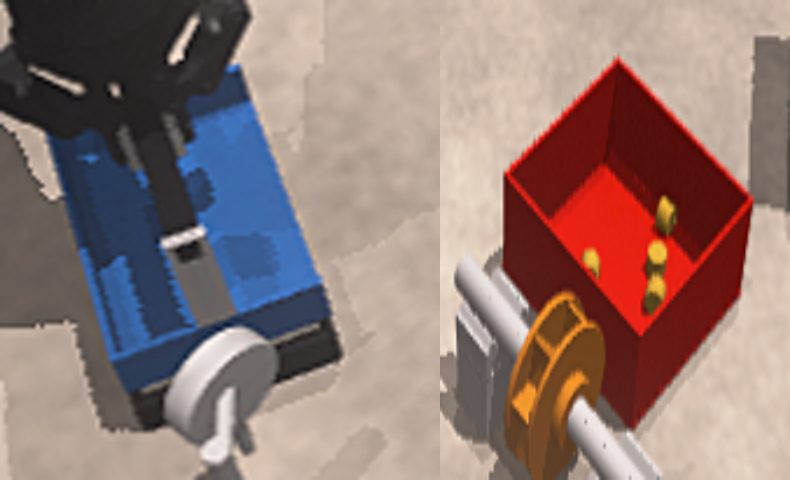

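The empty tray (left, near (190,200)) hovers aligned over the pad with a gap visible. All four weights lie in the bin, at (592,262), (665,215), (656,258) and (654,293), and the impeller is in place.

```bash
python3 -c "
from rig import sign_off
print(sign_off())"
```

```text
the job is handed in; nothing more can be done
None
```

I handed the job in with all four weights in the bin and the empty tray held level, centred and aligned about 15 mm above the reader pad; the impeller, lantern ring and dial indicator looked undisturbed, I did not recheck the wear ring and jar, and no verdict came back.

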